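Hold a bag clip gaping over a recipe card

ROBOT

A 6-joint arm with a two-finger parallel gripper is mounted at the origin on a cart in front of the work surface, level with it; the furniture and walls round the work are solid. World frame = base frame: x ahead of the robot, y to its left, z up, the work surface at z = 0. Lengths are in m, angles in rad, forces in N, time in s.
With the tool pointing down it reaches from about 0.3 to 0.85 m from the base axis. Payload 4.2 kg.
Tool frame: the origin (TCP) lies on the mounting face of the last link; the fingertips stand 191 mm ahead of it and the grasp point (between the pads) lies 172 mm ahead of it; z points along the fingers, y is the direction in which the jaws open and shut (so a half turn about z gives the same grasp; the last joint's range is limited). The gripper opens to 91 mm and grips with 3 to 60 N. Pads are 32 mm wide; open, the fingers measure 118 mm over their backs; the gripper's body (76 mm by 178 mm) begins 60 mm behind the grasp point.
Start: joints at [-1.359, 0.32, 1.565, -0, 1.257, -0.02], TCP at [0.132, -0.56, 0.405] pointing down, gripper open.
Joint ranges: [-3.11, 3.11], [-0.84, 2.01], [0.21, 2.61], [-1.34, 4.49], [0.05, 2.63], [-2.56, 2.56]. Speed limits (rad/s): [2.57, 2.57, 3.14, 3.14, 3.14, 3.14].

INTERFACE

Orientations are given as a rotation vector (axis times angle).
In Python, from plant import ctrl gives the robot as it stands.
- The arm moves only by the shell command python3 -m pendant 'ROWS' [FORCE]. ROWS is JSON, a list of rows, each an object with "linear": the shift along the tool's x, y, z in m, a list of three; "dr": the turn, a rotation vector about the tool's x, y, z in rad, a list of three; "gripper": the opening in per cent of the stroke, from 0 (shut) to 100 (fully open). In form: [{"linear": [dx, dy, dz], "dr": [ax, ay, az], "gripper": gripper}, ...]. A call has exactly 8 rows; each row is the pose to reach, as a shift and turn from the pose measured when the call began, along the tool's axes at that moment; what a row does not reach only later rows make up. A row lasts 1/8 s, in which the tool goes at most 62.5 mm and 10.7 degrees, less where a joint would pass 70% of its speed; a pose out of reach is approached as far as the arm can. A call with a gripper value outside its range is refused whole. The fingers move at their own pace and stop on an object; FORCE is the grip in N (left out, the last holds). Time passes only in rows, so rows that repeat a pose let the fingers close, or fill a call up. It gives the time, the measured TCP pose, the force and the opening at its end, in the units of the state.
- ctrl.sense(): the state, without advancing time (a new reading comes with each control period).
- ctrl.read_camera(name): name is "scene" or "side" or "wrist"; returns the picture (480x640x3 uint8, red, green, blue); there is no depth.
- ctrl.camera_params(name): a dict with "fx", "fy", "cx", "cy" (pixels), "rvec" (rotation vector, rad) and "tvec" (3), from world to camera coordinates, as OpenCV has them. Camera axes: x right, y down, z forward; pixel columns grow to the right and rows downward; lengths in m; the calibration is good to about 2 mm. A picture is of the moment at which its call begins: read the wrist's pose just before it. camera_params takes no time and is no camera call; for the wrist camera it gives the pose at the moment of the call.
- ctrl.job_done(): hands the job in, once; it reports no verdict.
The state is a dict: "t": time; "joint_positions": joint angles; "joint_vel": joint speeds; "joint_efforts": joint torques, N m; "ee_pos": TCP position; "tcp_rot": TCP orientation; "ft_force": force on the tool from outside, world axes, zero at the start; "wrist_torque": the same for the moment, N m; "gripper_width": opening from 0.0 (shut) to 1.0 (fully open).
Only numpy, scipy, OpenCV 4.12 (cv2) and the standard library are available. Lean on these libraries where they do the work, as an engineer would, in place of code of your own. Each camera call takes 0.05 s, during which the arm holds its last target. There are 200 camera calls.

TASK

I want to tuck a note behind the recipe card: squeeze the handles of the spring clip to open it, lift it off its holder, and bring its open jaws straight down through the gap between the two posts of the card stand. Finish while still holding the clip squeezed wide open over the middle of the card's top edge, one jaw in front of the card and one behind with the edge about 15 mm inside the mouth, neither jaw touching the card or its stand. Do not let go at the end, do not bump the stand, and leave the jar, the tin and the bowl where they are.

Things in the scene. Friction and masses are not known exactly. Their poses are not given: they have to be found in the camera images.
- bag_clip: Loose grey bag clip (big peg), 60 g, upright on the holder: jaw tips on the foot, biting the fin, handles up. Closed: 90 mm tall, 24 mm wide (y); handles 45 mm apart outside (x) at the top, 22 mm at the steel pivot 45 mm above the jaw tips. Origin between the jaw tips, lowest point; x across the jaws (squeeze direction), y along the pivot, z up. The frame rides on the -x half, central when closed.
- clip_grip (a point): Centre between the handles, 76 mm above the jaw tips, 14 mm below the handle tops (axes of bag_clip): squeeze here along x. It starts to open at about 4 N and reaches its stop at about 9 N: handles then parallel, 21 mm apart outside, jaw tips 27 mm apart inside and 40 mm outside, at the same height below the grip within 2 mm. The clip centres itself between the fingers.
- clip_lever (a joint): Angle of one half of the clip against the other: about 0 closed, grows as the handles are squeezed, 0.52 rad at the stop (fully gaping). A spring shuts it.
- jaw_near (a point): Inner face of the tip of the jaw on the clip's -x side, 2 mm above its lower end.
- jaw_far (a point): Inner face of the tip of the jaw on the clip's +x side, 2 mm above its lower end.
- clip_holder: Fixed wooden foot 70 x 80 x 14 mm with an upright steel fin 4 mm thick, 44 mm wide, whose top is 48 mm above the work surface. Origin under the centre of the foot; x is across the fin, y along it.
- card_stand: Fixed recipe-card stand: wooden foot 70 x 130 x 16 mm, two steel posts at y = +43 and -43 mm, 10 mm thick, with 13 mm balls on top (114 mm high); between them a stiff plain card 3 mm thick, 76 mm wide, its top edge 88 mm high. Origin under the centre of the foot; x is across the card, y along it.
- card_edge (a point): Middle of the card's top edge, 88 mm above the work surface; x is across the card, y along its edge, z up.
- jar: Small glass jar with pebbles, 85 mm high, 72 mm wide: a bystander. Origin under its centre.
- tin: Round tin, 66 mm wide, 45 mm high: a bystander. Origin under its centre.
- bowl: Small stoneware bowl, 77 mm wide, 28 mm high: a bystander. Origin under its centre.
Not all that is in view belongs to the job. Leave any green look-alike of the bag_clip alone.

How it is judged:
On the way:
1. the clip is lifted clear of its holder, squeezed open in the fingers (distance between bag_clip and clip_holder above 0.07 m and value of joint clip_lever above 0.3 rad and contact force between bag_clip and clip_holder below 0.1 N and contact force between bag_clip and the fingers above 2 N), for 0.2 s.
At the end, for the whole second after the job is handed in: The clip is held in the fingers, at rest, open at 0.40 rad or more, one jaw tip on each side of the card and each at least 4 mm from its mid-plane, tips 7 to 32 mm below the card's top edge and within 18 mm of its middle, with no contact between clip and card stand (value of joint clip_lever above 0.4 rad and ((x of jaw_near in the frame of card_edge below -0.004 m and x of jaw_far in the frame of card_edge above 0.004 m) or (x of jaw_far in the frame of card_edge below -0.004 m and x of jaw_near in the frame of card_edge above 0.004 m)) and z of jaw_near in the frame of card_edge between -0.032 and -0.007 m and y of jaw_near in the frame of card_edge between -0.018 and 0.018 m and z of jaw_far in the frame of card_edge between -0.032 and -0.007 m and y of jaw_far in the frame of card_edge between -0.018 and 0.018 m and contact force between bag_clip and card_stand below 0.2 N and contact force between bag_clip and the fingers above 2 N and linear speed of bag_clip below 0.02 m/s); the arm keeps its last pose, push and grip.
It fails at once if the card or its stand is bumped with more than 4 N (contact force between card_stand and anything else above 4 N).
It fails at once if the jar is moved more than 20 mm (distance of jar from where it was at the start of the episode above 0.02 m).
It fails at once if the tin is moved more than 20 mm (distance of tin from where it was at the start of the episode above 0.02 m).
It fails at once if the bowl is moved more than 20 mm (distance of bowl from where it was at the start of the episode above 0.02 m).
It also fails if it takes over 35 s, if anything falls off the work surface, if the arm or the gripper's body presses on something with over 40 N, if the wrist force passes 120 N, or if a joint passes its speed limit or range.

## Working session

There is one attempt and no reset: what is moved stays moved. The work goes in short steps, Python scripts to look and compute and a shell command to move; the robot and the scene stay as the last step left them, time stands still between calls to the robot, and variables do not carry over. Pictures are saved under pics/ and viewed, about 8 in all and at most 12, crops included, and the job is handed in when it is done.

```bash
mkdir -p pics; ls; python3 - <<'E'
from plant import ctrl
import cv2
s=ctrl.sense();print({k:s[k] for k in('t','ee_pos','tcp_rot','gripper_width','ft_force')})
for n in("scene","side"):
    p=ctrl.camera_params(n);print(n,p)
    cv2.imwrite(f"pics/{n}0.png",ctrl.read_camera(n)[:,:,::-1])
E
```

```text
pics
{'t': 0.0, 'ee_pos': array([ 0.13205406, -0.55944411,  0.40392161]), 'tcp_rot': array([-3.11876644e+00, -3.63085788e-01,  2.68843464e-04]), 'gripper_width': 1.0037640720641565, 'ft_force': array([0.56342124, 0.59222829, 0.06684925])}
scene {'fx': 466.5009465953441, 'fy': 466.5009465953441, 'cx': 324.23186959824176, 'cy': 241.2268143948173, 'rvec': array([ 0.96365807, -2.14729778,  1.36245149]), 'tvec': array([0.35570795, 0.23733818, 0.75364936])}
side {'fx': 556.4878637525319, 'fy': 556.4878637525319, 'cx': 319.44442023994463, 'cy': 232.80577274398743, 'rvec': array([ 2.02287469, -0.21592278,  0.12260652]), 'tvec': array([-0.51442198,  0.1222821 ,  1.05350043])}
```

View pics/scene0.png

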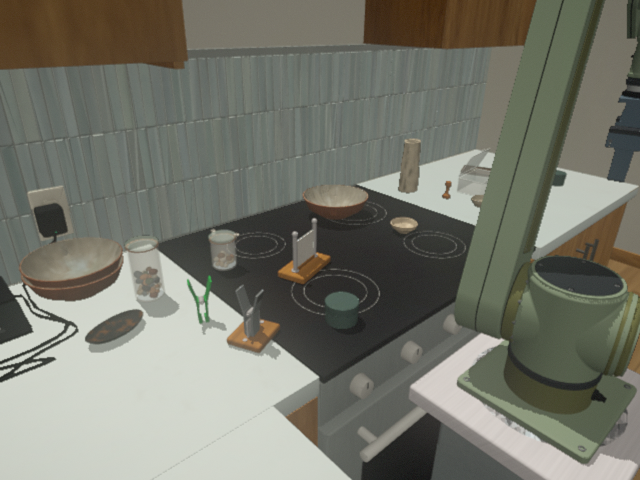

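View pics/side0.png

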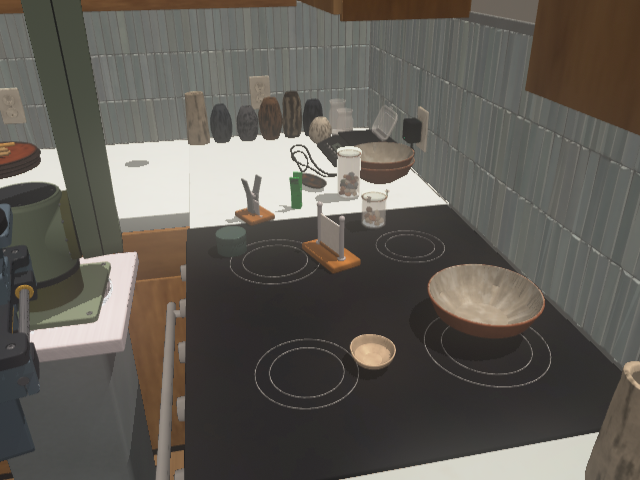

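The scene view shows the grey clip on an orange foot at (252,320) and a green look-alike at (203,300). The card stand is at (305,255), jar (222,250), tin (342,310), bowl (403,225). The side view agrees: grey clip at (255,200), green one at (297,190), stand at (331,245). The grey clip biting the fin on the wooden foot fits the description, and the green one doesn't. I'll confirm this in an enlarged crop.

```bash
cat > h.py <<'E'
import numpy as np, cv2
from plant import ctrl
def cam(p): 
    R=cv2.Rodrigues(np.array(p['rvec'],float))[0]; t=np.array(p['tvec']); return R,t
def ray(p,uv):
    R,t=cam(p); d=np.array([(uv[0]-p['cx'])/p['fx'],(uv[1]-p['cy'])/p['fy'],1.])
    return -R.T@t, R.T@d
def plane(p,uv,z):
    o,d=ray(p,uv); return o+d*(z-o[2])/d[2]
def tri(pu):
    A=np.zeros((3,3));b=np.zeros(3)
    for p,uv in pu:
        o,d=ray(p,uv);d/=np.linalg.norm(d);M=np.eye(3)-np.outer(d,d);A+=M;b+=M@o
    return np.linalg.solve(A,b)
def proj(p,X):
    R,t=cam(p);c=R@np.array(X)+t;return p['fx']*c[0]/c[2]+p['cx'],p['fy']*c[1]/c[2]+p['cy']
E
python3 - <<'E'
import cv2,numpy as np
a=cv2.imread('pics/scene0.png');b=cv2.imread('pics/side0.png')
def c(i,x,y,w,h,): return cv2.resize(i[y:y+h,x:x+w],(400,300),interpolation=cv2.INTER_CUBIC)
m=np.vstack([np.hstack([c(a,215,280,80,60+15-15),c(a,265,215,80,60+0) if 0 else c(a,265,220,88,66)]),np.hstack([c(b,220,170,80,60),c(b,295,200,100,75)])])
# holder scale 5 ; stand scene 400/88 ; stand side 4
cv2.imwrite('pics/crops1.png',m)
for n,i in(('scene',a),('side',b)):
    hsv=cv2.cvtColor(i,cv2.COLOR_BGR2HSV)
    k=cv2.inRange(hsv,(5,140,90),(20,255,255))
    for q in cv2.findContours(k,0,2)[0]:
        if cv2.contourArea(q)>150:
            x,y,w,h=cv2.boundingRect(q)
            if w<90: print(n,(x,y,w,h),cv2.approxPolyDP(cv2.convexHull(q),1.5,True)[:,0].tolist())
E
```

```text
scene (278, 252, 52, 32) [[329, 256], [303, 283], [279, 276], [278, 271], [291, 261], [317, 252]]
scene (612, 248, 28, 20) [[613, 248], [638, 255], [639, 266], [637, 267], [612, 256]]
scene (458, 0, 17, 47) [[471, 0], [474, 11], [469, 40], [466, 46], [458, 46], [468, 0]]
scene (445, 0, 12, 48) [[456, 0], [448, 47], [445, 47], [450, 0]]
scene (38, 0, 30, 63) [[44, 0], [57, 0], [67, 43], [66, 56], [60, 62], [53, 58], [38, 24], [38, 15]]
side (305, 245, 55, 26) [[359, 263], [335, 270], [305, 245], [344, 248], [357, 257]]
side (0, 144, 33, 20) [[32, 148], [27, 154], [19, 158], [0, 163], [0, 158], [8, 147], [19, 144], [28, 145]]
```

View pics/crops1.png

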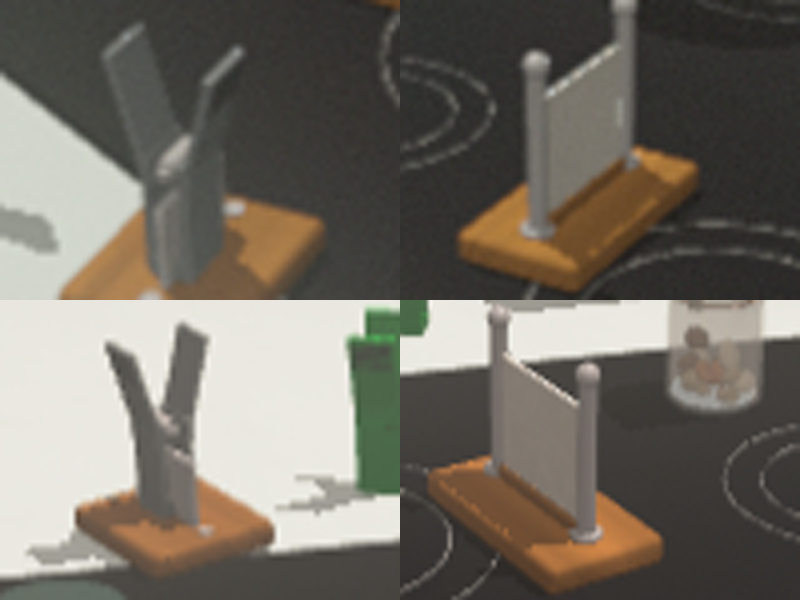

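Crop confirms it: the grey clip bites the fin on its own wooden foot, and the green one stands loose beside it. I'll triangulate the ball tops, card corners, handle tops and foot corners.

```bash
python3 - <<'E'
from h import *
a=ctrl.camera_params('scene');b=ctrl.camera_params('side')
for n,p in(('scene',a),('side',b)): print(n,'campos',ray(p,(0,0))[0].round(3))
def show(n,ua,ub):
    X=tri([(a,ua),(b,ub)]);print(n,X.round(4),'res',np.round(np.subtract(proj(a,X),ua),1),np.round(np.subtract(proj(b,X),ub),1));return X
sa=[(295.1,233.6),(314.5,221.1)];sb=[(319.5,203.5),(342,218.3)]
for i in(0,1):
  for j in(0,1): show(f'ball{i}{j}',sa[i],sb[j])
for i in(0,1): print('ball plane',plane(a,sa[i],.1075).round(4),plane(b,sb[i],.1075).round(4))
ha=[(239.2,288.2),(259.8,293.2)];hb=[(243.8,180),(258.6,176)]
for i in(0,1):
  for j in(0,1): show(f'handle{i}{j}',ha[i],hb[j])
for i in(0,1): print('h plane',plane(a,ha[i],.104).round(4),plane(b,hb[i],.104).round(4))
# holder foot top corners from crops (scale 5)
for nm,p,o,c in(('sc',a,(215,280),[(60,298),(322,228),(225,195)]),('si',b,(220,170),[(75,215),(155,265),(270,233),(195,178)])):
  for u in c: print('foot',nm,u,plane(p,(o[0]+u[0]/5,o[1]+u[1]/5),.013).round(4))
for nm,p,u in(('jar',a,(223,265)),('jar',b,(374,222)),('tin',a,(342,298)),('tin',b,(231,232)),('bowl',a,(403,222)),('bowl',b,(372,343))):
  print(nm,plane(p,u,{'jar':.005,'tin':.045,'bowl':.028}[nm]).round(3))
E
```

```text
scene campos [-0.182  0.658  0.534]
side campos [ 0.325 -0.977  0.574]
ball00 [0.5425 0.0768 0.1077] res [-0.2 -0.3] [-0.2  0.3]
ball01 [0.5834 0.0441 0.0838] res [-0.2 -0.3] [-0.2  0.3]
ball10 [0.5325 0.0297 0.1282] res [-0.3 -0.4] [-0.3  0.5]
ball11 [ 0.5709 -0.0039  0.1065] res [-0.3 -0.5] [-0.4  0.5]
ball plane [0.5417 0.077  0.1075] [0.5433 0.0786 0.1075]
ball plane [ 0.5666 -0.0011  0.1075] [ 0.5716 -0.0038  0.1075]
handle00 [0.4108 0.2955 0.1029] res [4.9 6.5] [ 3.4 -4.7]
handle01 [0.4374 0.2885 0.101 ] res [-0.1 -0.1] [-0.1  0.1]
handle10 [0.4003 0.2705 0.1008] res [-0.1 -0.1] [-0.   0.1]
handle11 [0.4258 0.2629 0.0993] res [-4.8 -6.6] [-3.7  4.9]
h plane [0.4328 0.2911 0.104 ] [0.3999 0.2624 0.104 ]
h plane [0.3958 0.2734 0.104 ] [0.4369 0.2811 0.104 ]
foot sc (60, 298) [0.4285 0.3262 0.013 ]
foot sc (322, 228) [0.4008 0.2302 0.013 ]
foot sc (225, 195) [0.4419 0.2453 0.013 ]
foot si (75, 215) [0.3739 0.2814 0.013 ]
foot si (155, 265) [0.4066 0.2155 0.013 ]
foot si (270, 233) [0.4643 0.2392 0.013 ]
foot si (195, 178) [0.4363 0.3134 0.013 ]
jar [0.688 0.178 0.005]
jar [0.695 0.173 0.005]
tin [0.357 0.111 0.045]
tin [0.355 0.112 0.045]
bowl [ 0.544 -0.307  0.028]
bowl [ 0.547 -0.3    0.028]
```

```bash
cat >> h.py <<'E'
def go(pos,yaw):
    """grasp-tool TCP target pos (world), tool y axis heading yaw (deg, mod 180), pointing down; prints shift and turn in tool axes"""
    s=ctrl.sense();R=cv2.Rodrigues(np.array(s['tcp_rot']))[0];best=None
    for k in(0,180):
        c,n=np.cos(np.radians(yaw+k)),np.sin(np.radians(yaw+k));y=np.array([c,n,0]);z=np.array([0,0,-1.]);T=np.c_[np.cross(y,z),y,z]
        r=cv2.Rodrigues(R.T@T)[0].ravel()
        print('k',k,'lin',(R.T@(np.array(pos)-s['ee_pos'])).round(4),'dr',r.round(3))
    print('t',s['t'],'pos',s['ee_pos'].round(4),'y',R[:,1].round(3),'z',R[:,2].round(3),'q',np.round(s['joint_positions'],2),'F',s['ft_force'].round(2),'w',s['gripper_width'])
E
python3 - <<'E'
from h import *
a=ctrl.camera_params('scene');b=ctrl.camera_params('side')
print('green',plane(a,(205,322),0),plane(b,(296,208),0), plane(a,(192,284),.09),plane(a,(212,280),.09))
go([.45,-.15,.42],26)
go([.419,.2795,.42],26)
E
```

```text
green [0.51869495 0.32078826 0.        ] [0.52933417 0.30681072 0.        ] [0.52144497 0.33633412 0.09      ] [0.51045336 0.30138183 0.09      ]
k 0 lin [ 0.4035 -0.3255 -0.0155] dr [-1.000e-03 -1.000e-03 -1.793e+00]
k 180 lin [ 0.4035 -0.3255 -0.0155] dr [-1.000e-03  1.000e-03  1.349e+00]
t 0.1 pos [ 0.1321 -0.5595  0.4041] y [ 0.23  -0.973 -0.001] z [-0.     0.001 -1.   ] q [-1.36  0.32  1.57 -0.    1.26 -0.02] F [0.4  0.78 0.78] w 0.9975861452806251
k 0 lin [ 0.472  -0.7507 -0.0148] dr [-1.000e-03 -1.000e-03 -1.793e+00]
k 180 lin [ 0.472  -0.7507 -0.0148] dr [-1.000e-03  1.000e-03  1.349e+00]
t 0.1 pos [ 0.1321 -0.5595  0.4041] y [ 0.23  -0.973 -0.001] z [-0.     0.001 -1.   ] q [-1.36  0.32  1.57 -0.    1.26 -0.02] F [0.4  0.78 0.78] w 0.9975861452806251
```

```bash
python3 -m pendant '[{"linear":[0.05,-0.04,-0.002],"dr":[0,0,-0.16],"gripper":100},{"linear":[0.1,-0.08,-0.004],"dr":[0,0,-0.32],"gripper":100},{"linear":[0.15,-0.12,-0.006],"dr":[0,0,-0.48],"gripper":100},{"linear":[0.2,-0.16,-0.008],"dr":[0,0,-0.64],"gripper":100},{"linear":[0.25,-0.2,-0.01],"dr":[0,0,-0.8],"gripper":100},{"linear":[0.3,-0.24,-0.012],"dr":[0,0,-0.96],"gripper":100},{"linear":[0.35,-0.28,-0.014],"dr":[0,0,-1.12],"gripper":100},{"linear":[0.4,-0.325,-0.015],"dr":[0,0,-1.28],"gripper":100}]'; python3 -c "
from h import *
go([.38,.26,.42],26)"
```

```text
t: 1.1
ee_pos: [0.4385, -0.1624, 0.4192]
tcp_rot: [-2.279, -2.16, -0.001]
ft_force: [1.1, -0.7, 0.1]
gripper_width: 0.998
k 0 lin [ 4.186e-01 -8.110e-02 -3.000e-04] dr [ 0.    -0.001 -0.507]
k 180 lin [ 4.186e-01 -8.110e-02 -3.000e-04] dr [-2.000e-03 -0.000e+00  2.634e+00]
t 1.1 pos [ 0.4385 -0.1624  0.4192] y [ 0.999 -0.054 -0.   ] z [-0.     0.001 -1.   ] q [-0.38  0.14  1.77  0.    1.23 -0.33] F [ 1.12 -0.75  0.14] w 0.9976844913959647
```

```bash
python3 -m pendant '[{"linear":[0.06,-0.012,0],"dr":[0,0,-0.08],"gripper":100},{"linear":[0.12,-0.024,0],"dr":[0,0,-0.16],"gripper":100},{"linear":[0.18,-0.036,0],"dr":[0,0,-0.24],"gripper":100},{"linear":[0.24,-0.048,0],"dr":[0,0,-0.32],"gripper":100},{"linear":[0.3,-0.06,0],"dr":[0,0,-0.4],"gripper":100},{"linear":[0.36,-0.07,0],"dr":[0,0,-0.48],"gripper":100},{"linear":[0.418,-0.081,0],"dr":[0,0,-0.507],"gripper":100},{"linear":[0.418,-0.081,0],"dr":[0,0,-0.507],"gripper":100}]'; python3 -c "
from h import *
import json
go([.419,.2795,.34],26)
p=ctrl.camera_params('wrist');cv2.imwrite('pics/w1.png',ctrl.read_camera('wrist')[:,:,::-1])
json.dump({k:np.array(v).tolist() for k,v in p.items()},open('w1.json','w'))
print('cam',ray(p,(0,0))[0],'axis',ray(p,(p['cx'],p['cy']))[1],'proj',proj(p,[.419,.2795,.104]),p['fx'])"
```

```text
t: 2.1
ee_pos: [0.3793, 0.2625, 0.4192]
tcp_rot: [-1.656, -2.667, -0.001]
ft_force: [-0.2, -0.8, 0.7]
gripper_width: 1.001
k 0 lin [-0.0025  0.0431  0.0792] dr [-0.    -0.002  0.006]
k 180 lin [-0.0025  0.0431  0.0792] dr [ 3.000e-03 -0.000e+00 -3.136e+00]
t 2.1 pos [0.3793 0.2625 0.4192] y [ 0.896  0.443 -0.   ] z [-0.001  0.002 -1.   ] q [0.58 0.13 1.78 0.   1.23 0.12] F [-0.17 -0.81  0.66] w 1.0012464800947236
cam [0.34702117 0.32809256 0.39852975] axis [ 0.11257372 -0.22804936 -0.96711977] proj (np.float64(380.03977700134345), np.float64(233.02093280540367)) 423.61672300779253
```

View pics/w1.png

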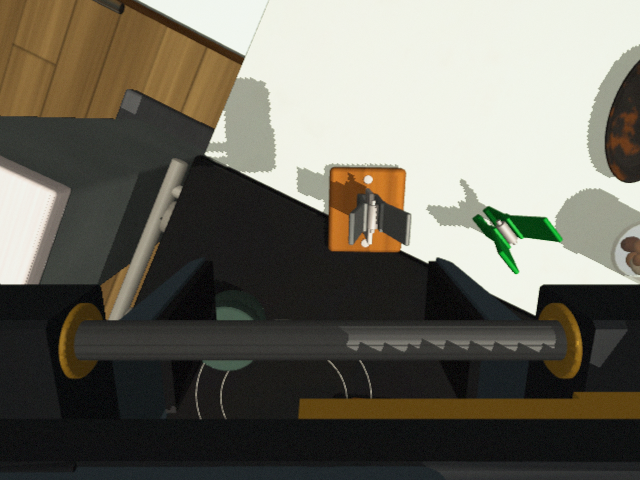

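Wrist view: the clip sits on its foot, with foot corners near (330,168) and (405,251), and handles at (352,230) and (405,227). The green look-alike is well to the right at (515,235), clear of the fingers. One crop for handle edges.

```bash
python3 -c "
import cv2
i=cv2.imread('pics/w1.png')[155:260,310:430];cv2.imwrite('pics/w1c.png',cv2.resize(i,None,fx=5,fy=5,interpolation=cv2.INTER_CUBIC))"
```

```text
(no output)
```

View pics/w1c.png

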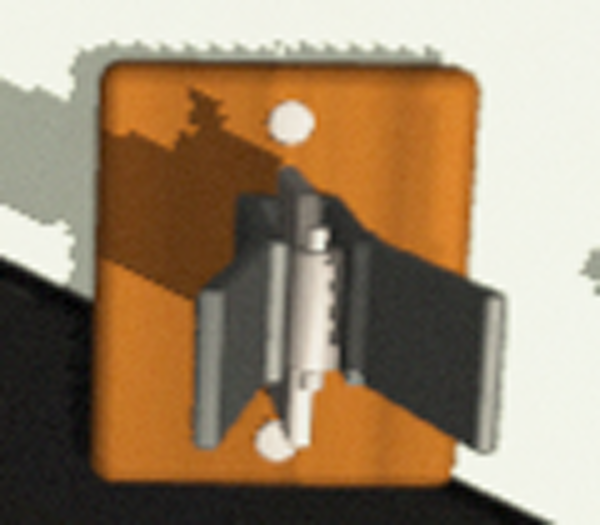

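```bash
python3 - <<'E'
from h import *
import json
p=json.load(open('w1.json'));f=lambda u,z:plane(p,(310+u[0]/5,155+u[1]/5),z)
L=f((209,368),.103);Rr=f((493,373),.103);c=(L+Rr)/2;d=Rr-L
print('clip',c.round(4),np.linalg.norm(d),np.degrees(np.arctan2(d[1],d[0])))
for q in((209,292,209,448),(496,295,488,450)):
    v=f(q[:2],.103)-f(q[2:],.103);print('edge',np.linalg.norm(v),np.degrees(np.arctan2(v[1],v[0]))-90)
C=[f(u,.014) for u in((102,65),(478,68),(455,483),(95,480))]
print('foot',np.mean(C,0).round(4),[(np.linalg.norm(C[i]-C[i-1]).round(4),np.degrees(np.arctan2(*(C[i]-C[i-1])[1::-1])).round(1)) for i in range(4)])
go([c[0],c[1],.345],26)
E
```

```text
clip [0.418  0.2819 0.103 ] 0.040836962380676384 25.27595054153614
edge 0.023085048466520777 27.4025062371486
edge 0.022946618328208174 26.478595516772955
foot [0.4197 0.2777 0.014 ] [(np.float64(0.078), np.float64(115.7)), (np.float64(0.0678), np.float64(25.9)), (np.float64(0.0781), np.float64(-63.9)), (np.float64(0.0683), np.float64(-154.2))]
k 0 lin [0.002  0.0439 0.0741] dr [-0.001 -0.001  0.003]
k 180 lin [0.002  0.0439 0.0741] dr [ 1.000e-03 -2.000e-03 -3.138e+00]
t 2.15 pos [0.3795 0.2607 0.4191] y [ 0.897  0.441 -0.001] z [-0.001  0.    -1.   ] q [0.58 0.13 1.78 0.   1.23 0.12] F [ 0.78 -0.42 -0.19] w 1.0003762820966928
```

```bash
python3 -m pendant '[{"linear":[0.002,0.044,0],"dr":[0,0,0.003],"gripper":100},{"linear":[0.002,0.044,0.02],"dr":[0,0,0.003],"gripper":100},{"linear":[0.002,0.044,0.05],"dr":[0,0,0.003],"gripper":100},{"linear":[0.002,0.044,0.08],"dr":[0,0,0.003],"gripper":100},{"linear":[0.002,0.044,0.11],"dr":[0,0,0.003],"gripper":100},{"linear":[0.002,0.044,0.135],"dr":[0,0,0.003],"gripper":100},{"linear":[0.002,0.044,0.157],"dr":[0,0,0.003],"gripper":100},{"linear":[0.002,0.044,0.157],"dr":[0,0,0.003],"gripper":100}]' 15; python3 -c "
from h import *
go([.4183,.281,.262],26)"
```

```text
t: 3.15
ee_pos: [0.4178, 0.2802, 0.2608]
tcp_rot: [-1.666, -2.66, 0.008]
ft_force: [0.2, -0.5, 0.1]
gripper_width: 1.001
k 0 lin [ 0.0005  0.0008 -0.0012] dr [-0.006  0.    -0.002]
k 180 lin [ 0.0005  0.0008 -0.0012] dr [0.    0.009 3.14 ]
t 3.15 pos [0.4178 0.2802 0.2608] y [ 0.9    0.437 -0.006] z [-0.005 -0.003 -1.   ] q [0.57 0.35 1.93 0.   0.87 0.12] F [ 0.24 -0.51  0.06] w 1.0008193113930357
```

```bash
python3 -m pendant '[{"linear":[0,0.001,-0.001],"dr":[0,0,0],"gripper":60},{"linear":[0,0.001,-0.001],"dr":[0,0,0],"gripper":45},{"linear":[0,0.001,-0.001],"dr":[0,0,0],"gripper":35},{"linear":[0,0.001,-0.001],"dr":[0,0,0],"gripper":25},{"linear":[0,0.001,-0.001],"dr":[0,0,0],"gripper":15},{"linear":[0,0.001,-0.001],"dr":[0,0,0],"gripper":10},{"linear":[0,0.001,-0.001],"dr":[0,0,0],"gripper":10},{"linear":[0,0.001,-0.001],"dr":[0,0,0],"gripper":10}]' 20; python3 -m pendant '[{"linear":[0,0,0],"dr":[0,0,0],"gripper":5},{"linear":[0,0,0],"dr":[0,0,0],"gripper":5},{"linear":[0,0,-0.01],"dr":[0,0,0],"gripper":5},{"linear":[0,0,-0.02],"dr":[0,0,0],"gripper":5},{"linear":[0,0,-0.04],"dr":[0,0,0],"gripper":5},{"linear":[0,0,-0.06],"dr":[0,0,0],"gripper":5},{"linear":[0,0,-0.08],"dr":[0,0,0],"gripper":5},{"linear":[0,0,-0.08],"dr":[0,0,0],"gripper":5}]'; python3 -c "
from h import *
go([.4183,.281,.402],26)
w=ctrl.read_camera('wrist')[100:380,:,::-1];s=ctrl.read_camera('side')[:,:,::-1][110:230,200:360]
cv2.imwrite('pics/g1.png',np.vstack([cv2.resize(w,(640,280)),cv2.resize(s,(416,312)).copy() if 0 else np.hstack([cv2.resize(s,(416,312)),np.zeros((312,224,3),np.uint8)])]))"
```

```text
t: 4.15
ee_pos: [0.4191, 0.281, 0.2625]
tcp_rot: [-1.666, -2.661, 0.004]
ft_force: [-0.1, 0.5, 4.4]
gripper_width: 0.221
t: 5.15
ee_pos: [0.4196, 0.2812, 0.3441]
tcp_rot: [-1.667, -2.663, -0.001]
ft_force: [-0.5, 0.8, -0.6]
gripper_width: 0.221
k 0 lin [ 0.0004 -0.0012 -0.0579] dr [ 0.    -0.001 -0.002]
k 180 lin [ 0.0004 -0.0012 -0.0579] dr [-1.00e-03 -1.00e-03  3.14e+00]
t 5.15 pos [0.4196 0.2812 0.3441] y [0.9   0.437 0.   ] z [ 0.     0.001 -1.   ] q [0.57 0.26 1.81 0.   1.07 0.12] F [-0.54  0.77 -0.6 ] w 0.2214177846583713
```

View pics/g1.png

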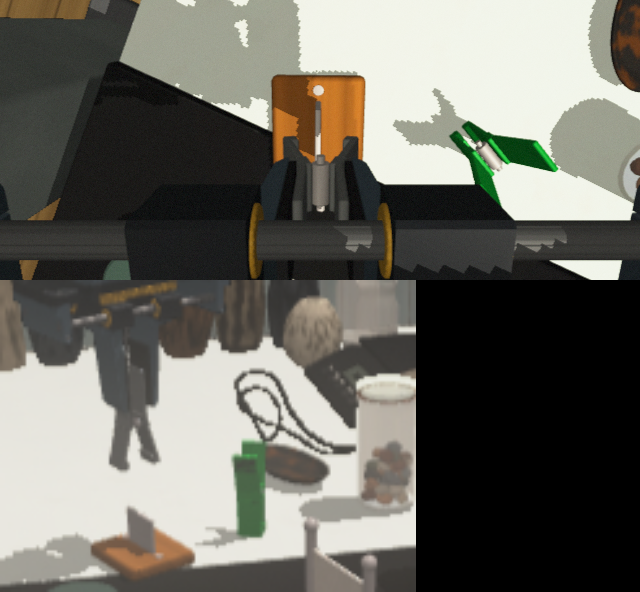

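The clip came off open: the jaws are splayed below the fingers, the opening is 20 mm and the holder is empty. I'll raise it and move beside the stand to measure it from the wrist.

```bash
python3 -m pendant '[{"linear":[0,0,-0.02],"dr":[0,0,0],"gripper":5},{"linear":[0,0,-0.04],"dr":[0,0,0],"gripper":5},{"linear":[0,0,-0.06],"dr":[0,0,0],"gripper":5},{"linear":[0,0,-0.08],"dr":[0,0,0],"gripper":5},{"linear":[0,0,-0.09],"dr":[0,0,0],"gripper":5},{"linear":[0,0,-0.09],"dr":[0,0,0],"gripper":5},{"linear":[0,0,-0.09],"dr":[0,0,0],"gripper":5},{"linear":[0,0,-0.09],"dr":[0,0,0],"gripper":5}]'; python3 -c "
from h import *
go([.5734,-.0107,.43],19.4)"
```

```text
t: 6.25
ee_pos: [0.4193, 0.281, 0.4313]
tcp_rot: [-1.665, -2.66, 0.007]
ft_force: [0.0, -0.9, -0.5]
gripper_width: 0.22
k 0 lin [-0.3297  0.0112  0.0013] dr [-0.005  0.     0.114]
k 180 lin [-0.3297  0.0112  0.0013] dr [-1.000e-03 -8.000e-03 -3.028e+00]
t 6.25 pos [0.4193 0.281  0.4313] y [ 0.899  0.437 -0.005] z [-0.005 -0.003 -1.   ] q [0.57 0.19 1.67 0.   1.28 0.12] F [ 0.04 -0.91 -0.47] w 0.22021362572098807
```

```bash
python3 -m pendant '[{"linear":[-0.03,0.001,0],"dr":[0,0,0.015],"gripper":5},{"linear":[-0.08,0.003,0],"dr":[0,0,0.03],"gripper":5},{"linear":[-0.13,0.005,0],"dr":[0,0,0.045],"gripper":5},{"linear":[-0.18,0.006,0],"dr":[0,0,0.06],"gripper":5},{"linear":[-0.23,0.008,0],"dr":[0,0,0.08],"gripper":5},{"linear":[-0.28,0.01,0],"dr":[0,0,0.1],"gripper":5},{"linear":[-0.31,0.011,0],"dr":[0,0,0.114],"gripper":5},{"linear":[-0.33,0.011,0],"dr":[0,0,0.114],"gripper":5}]'; python3 -m pendant '[{"linear":[0,0,0],"dr":[0,0,0],"gripper":5},{"linear":[0,0,0],"dr":[0,0,0],"gripper":5},{"linear":[0,0,0],"dr":[0,0,0],"gripper":5},{"linear":[0,0,0],"dr":[0,0,0],"gripper":5},{"linear":[0,0,0],"dr":[0,0,0],"gripper":5},{"linear":[0,0,0],"dr":[0,0,0],"gripper":5},{"linear":[0,0,0],"dr":[0,0,0],"gripper":5},{"linear":[0,0,0],"dr":[0,0,0],"gripper":5}]'; python3 -c "
from h import *
import json
go([.5567,.0365,.43],19.4)
p=ctrl.camera_params('wrist');i=ctrl.read_camera('wrist')[:,:,::-1];cv2.imwrite('pics/w2.png',i)
json.dump({k:np.array(v).tolist() for k,v in p.items()},open('w2.json','w'))
u=proj(p,[.5567,.0365,.088]);print(u)
x0=int(np.clip(u[0]-100,0,440));y0=int(np.clip(u[1]-75,0,330));print('crop',x0,y0)
cv2.imwrite('pics/w2c.png',cv2.resize(i[y0:y0+150,x0:x0+200],(800,600),interpolation=cv2.INTER_CUBIC))"
```

```text
t: 7.25
ee_pos: [0.5739, -0.0124, 0.4306]
tcp_rot: [-1.815, -2.56, 0.009]
ft_force: [-0.4, -0.2, 0.2]
gripper_width: 0.224
t: 8.25
ee_pos: [0.5739, -0.0124, 0.4306]
tcp_rot: [-1.815, -2.56, 0.009]
ft_force: [-0.1, -0.3, -0.3]
gripper_width: 0.223
k 0 lin [ 0.0519 -0.      0.0006] dr [-0.007  0.    -0.002]
k 180 lin [ 0.0519 -0.      0.0006] dr [0.   0.01 3.14]
t 8.25 pos [ 0.5739 -0.0124  0.4306] y [ 0.944  0.331 -0.007] z [-0.006 -0.002 -1.   ] q [-0.04  0.3   1.52 -0.    1.32 -0.38] F [-0.1  -0.29 -0.26] w 0.22329510593353943
(np.float64(322.9861709212084), np.float64(152.65058726487354))
crop 222 77
```

View pics/w2c.png

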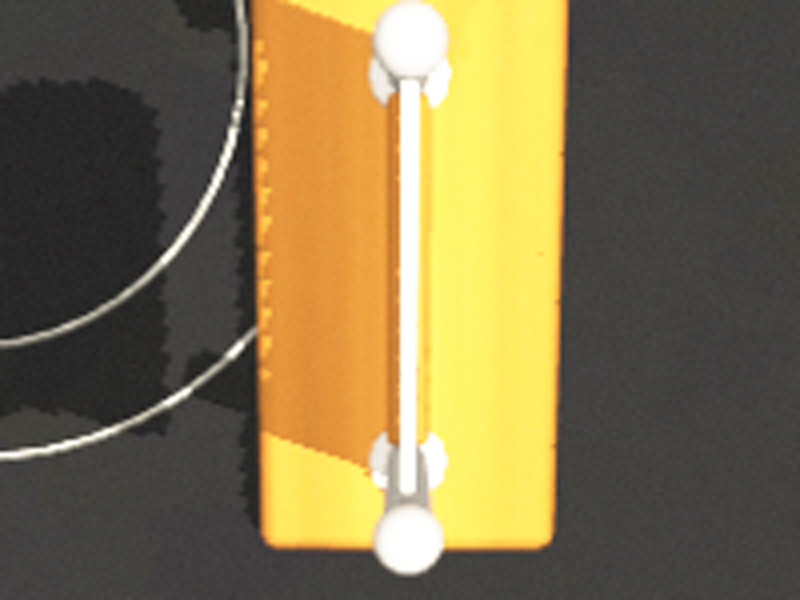

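The stand is seen from above: balls at crop (410,37) and (409,540), card edge between them at column 409.

```bash
python3 - <<'E'
from h import *
import json
p=json.load(open('w2.json'));f=lambda u,z:plane(p,(222+u[0]/4,77+u[1]/4),z)
A=f((410.5,37),.1075);B=f((409,540),.1075);C=f((410,80),.088);D=f((408,493),.088)
for a,b in((A,B),(C,D)):
    d=a-b;c=(a+b)/2;print(c.round(4),np.linalg.norm(d).round(4),'xaxis',np.degrees(np.arctan2(d[1],d[0]))-90)
go([.5567,.0365,.321+.03],19.4)
i=cv2.imread('pics/w2.png');cv2.imwrite('pics/w2d.png',cv2.resize(i[210:330,230:410],(720,480),interpolation=cv2.INTER_CUBIC))
for z in(.17,.18): print('tip center if on axis',proj(p,[.5739,-.0124,z]))
E
```

```text
[0.557  0.0388 0.1075] 0.0865 xaxis 19.278964626330136
[0.557  0.0385 0.088 ] 0.0756 xaxis 19.16376243570764
k 0 lin [0.0519 0.0005 0.0796] dr [-0.007  0.    -0.002]
k 180 lin [0.0519 0.0005 0.0796] dr [0.   0.01 3.14]
t 8.3 pos [ 0.5739 -0.0125  0.4306] y [ 0.944  0.331 -0.007] z [-0.006 -0.002 -1.   ] q [-0.04  0.3   1.52 -0.    1.32 -0.38] F [-0.48  0.51 -0.22] w 0.21889222305253728
tip center if on axis (np.float64(322.9380094476404), np.float64(251.0800501537912))
tip center if on axis (np.float64(322.9346286220731), np.float64(256.2078566935839))
```

View pics/w2d.png

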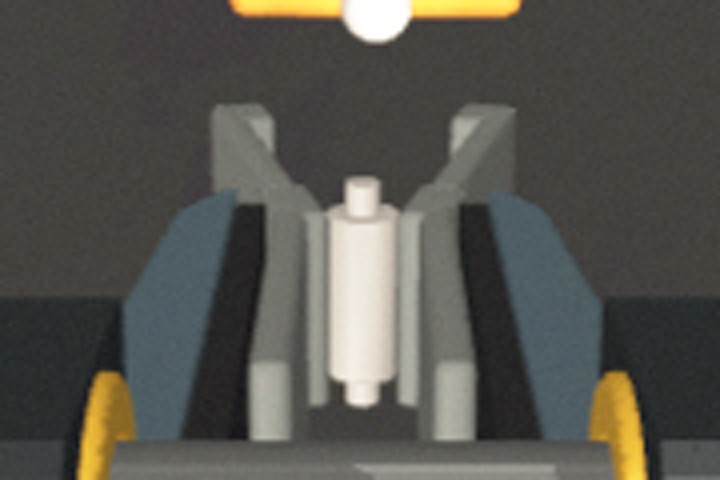

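```bash
python3 -m pendant '[{"linear":[0.01,0,0],"dr":[-0.002,0,0],"gripper":5},{"linear":[0.02,0,0],"dr":[-0.004,0,0],"gripper":5},{"linear":[0.03,0.001,0],"dr":[-0.006,0,0],"gripper":5},{"linear":[0.04,0.001,0],"dr":[-0.007,0,0],"gripper":5},{"linear":[0.05,0.001,0],"dr":[-0.007,0,0],"gripper":5},{"linear":[0.053,0.001,0],"dr":[-0.007,0,0],"gripper":5},{"linear":[0.053,0.001,0],"dr":[-0.007,0,0],"gripper":5},{"linear":[0.053,0.001,0],"dr":[-0.007,0,0],"gripper":5}]'; python3 -c "
from h import *
go([.557,.0378,.376],19.3);go([.557,.0378,.321],19.3)"
```

```text
t: 9.3
ee_pos: [0.5574, 0.0377, 0.4306]
tcp_rot: [1.817, 2.562, 0.0]
ft_force: [0.9, 0.1, -1.2]
gripper_width: 0.22
k 0 lin [ 0.0003 -0.0004  0.0546] dr [ 0.  0. -0.]
k 180 lin [ 0.0003 -0.0004  0.0546] dr [ 1.000e-03 -1.000e-03  3.141e+00]
t 9.3 pos [0.5574 0.0377 0.4306] y [0.944 0.33  0.   ] z [ 0.001 -0.    -1.   ] q [ 0.05  0.28  1.56 -0.    1.3  -0.29] F [ 0.85  0.06 -1.23] w 0.22001638276342564
k 0 lin [ 0.0003 -0.0004  0.1096] dr [ 0.  0. -0.]
k 180 lin [ 0.0003 -0.0004  0.1096] dr [ 1.000e-03 -1.000e-03  3.141e+00]
t 9.3 pos [0.5574 0.0377 0.4306] y [0.944 0.33  0.   ] z [ 0.001 -0.    -1.   ] q [ 0.05  0.28  1.56 -0.    1.3  -0.29] F [ 0.85  0.06 -1.23] w 0.22001638276342564
```

```bash
python3 -m pendant '[{"linear":[0,0,0.01],"dr":[0,0,0],"gripper":5},{"linear":[0,0,0.022],"dr":[0,0,0],"gripper":5},{"linear":[0,0,0.034],"dr":[0,0,0],"gripper":5},{"linear":[0,0,0.046],"dr":[0,0,0],"gripper":5},{"linear":[0,0,0.058],"dr":[0,0,0],"gripper":5},{"linear":[0,0,0.066],"dr":[0,0,0],"gripper":5},{"linear":[0,0,0.07],"dr":[0,0,0],"gripper":5},{"linear":[0,0,0.07],"dr":[0,0,0],"gripper":5}]'; python3 -c "
from h import *
go([.557,.0378,.321],19.3)
a=ctrl.read_camera('scene')[:,:,::-1][190:290,255:355];b=ctrl.read_camera('side')[:,:,::-1][160:280,280:400];w=ctrl.read_camera('wrist')[:,:,::-1]
cv2.imwrite('pics/w3.png',w)
cv2.imwrite('pics/d1.png',np.hstack([cv2.resize(a,(400,400),interpolation=2),cv2.resize(b,(400,400),interpolation=2)]))"
```

```text
t: 10.3
ee_pos: [0.5575, 0.0377, 0.3604]
tcp_rot: [1.817, 2.562, 0.0]
ft_force: [-0.0, 0.4, -0.1]
gripper_width: 0.223
k 0 lin [ 0.0003 -0.0005  0.0394] dr [ 0.  0. -0.]
k 180 lin [ 0.0003 -0.0005  0.0394] dr [ 1.000e-03 -1.000e-03  3.142e+00]
t 10.3 pos [0.5575 0.0377 0.3604] y [0.944 0.33  0.   ] z [ 0. -0. -1.] q [ 0.05  0.33  1.67 -0.    1.14 -0.29] F [-0.05  0.4  -0.13] w 0.22314232535344464
```

View pics/d1.png

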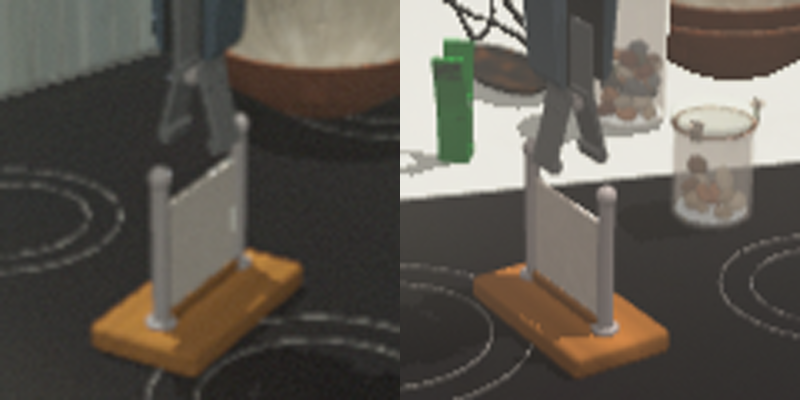

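Both jaws sit over the card between the posts, astride its edge, with nothing touching. Jaw tips are at scene crop (172,138) and (222,150), side crop (548,168) and (600,158). I'll triangulate them as a check.

```bash
python3 - <<'E'
from h import *
a=ctrl.camera_params('scene');b=ctrl.camera_params('side')
sa=[(255+172/4,190+138/4),(255+222/4,190+150/4)];sb=[(280+148*.3,160+168*.3),(280+200*.3,160+158*.3)]
P=[]
for i in(0,1):
    X=tri([(a,sa[i]),(b,sb[1-i])]);P.append(X);print(X.round(4),np.subtract(proj(b,X),sb[1-i]).round(1))
c,s=np.cos(np.radians(19.3)),np.sin(np.radians(19.3))
for X in P+[np.mean(P,0)]:
    d=X-[.557,.0378,.088];print('card frame',np.round([d[0]*c+d[1]*s,-d[0]*s+d[1]*c,d[2]],4))
E
```

```text
[0.5773 0.0411 0.1092] [-0.6  0.9]
[0.543  0.0327 0.1103] [-0.4  0.6]
card frame [ 0.0203 -0.0036  0.0212]
card frame [-0.015  -0.0002  0.0223]
card frame [ 0.0027 -0.0019  0.0218]
```

```bash
python3 -m pendant '[{"linear":[0,-0.001,0.003],"dr":[0,0,0],"gripper":5},{"linear":[0,-0.001,0.008],"dr":[0,0,0],"gripper":5},{"linear":[0,-0.001,0.013],"dr":[0,0,0],"gripper":5},{"linear":[0,-0.001,0.018],"dr":[0,0,0],"gripper":5},{"linear":[0,-0.001,0.023],"dr":[0,0,0],"gripper":5},{"linear":[0,-0.001,0.028],"dr":[0,0,0],"gripper":5},{"linear":[0,-0.001,0.033],"dr":[0,0,0],"gripper":5},{"linear":[0,-0.001,0.037],"dr":[0,0,0],"gripper":5}]';python3 -m pendant '[{"linear":[0,0,0],"dr":[0,0,0],"gripper":5},{"linear":[0,0,0],"dr":[0,0,0],"gripper":5},{"linear":[0,0,0],"dr":[0,0,0],"gripper":5},{"linear":[0,0,0],"dr":[0,0,0],"gripper":5},{"linear":[0,0,0],"dr":[0,0,0],"gripper":5},{"linear":[0,0,0],"dr":[0,0,0],"gripper":5},{"linear":[0,0,0],"dr":[0,0,0],"gripper":5},{"linear":[0,0,0],"dr":[0,0,0],"gripper":5}]'; python3 -c "
from h import *
go([.557,.0378,.321],19.3)
a=ctrl.read_camera('scene')[:,:,::-1][190:290,255:355];b=ctrl.read_camera('side')[:,:,::-1][160:280,280:400];w=ctrl.read_camera('wrist')[:,:,::-1][180:330,220:420]
cv2.imwrite('pics/d2.png',np.vstack([np.hstack([cv2.resize(a,(300,300),interpolation=2),cv2.resize(b,(300,300),interpolation=2)]),np.hstack([cv2.resize(w,(400,300),interpolation=2),np.zeros((300,200,3),np.uint8)])]))"
```

```text
t: 11.45
ee_pos: [0.5567, 0.0373, 0.3237]
tcp_rot: [1.817, 2.561, 0.001]
ft_force: [-0.2, 0.5, -0.6]
gripper_width: 0.223
t: 12.45
ee_pos: [0.5567, 0.0374, 0.3237]
tcp_rot: [1.817, 2.561, 0.001]
ft_force: [1.0, -0.8, -0.6]
gripper_width: 0.218
k 0 lin [0.0003 0.0004 0.0027] dr [ 0.001  0.001 -0.   ]
k 180 lin [0.0003 0.0004 0.0027] dr [ 1.000e-03 -2.000e-03  3.142e+00]
t 12.45 pos [0.5567 0.0374 0.3237] y [0.944 0.33  0.001] z [ 0.001 -0.    -1.   ] q [ 0.05  0.36  1.73 -0.    1.06 -0.29] F [ 0.96 -0.84 -0.64] w 0.21812667537424876
```

View pics/d2.png

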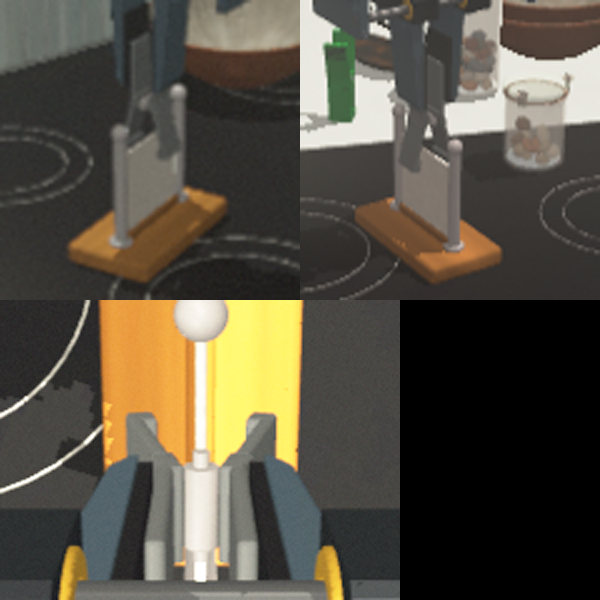

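The wrist view shows the card edge (column 201) centred between the jaws (127 to 275). The other two views show one jaw on each side of the card, clear of the posts. By the TCP height the tips are about 13 mm below the edge, well inside the 7–32 mm range. Handing in.

```bash
python3 -c "
from plant import ctrl
print(ctrl.job_done())"
```

```text
the job is handed in; nothing more can be done
None
```

The grey clip is squeezed open and held astride the middle of the card's top edge, and I handed the job in at about 12.6 s of the 35 s. I squeezed it with 20 N, lifted it clear of its holder and lowered it straight down between the posts.

**Last checks:**
- **Centring:** the wrist view shows the card edge midway between the jaws, to within about 1 mm. The other two cameras show one jaw on each side of the card, clear of the posts.
- **Depth:** the tips are about 13–15 mm below the edge, worked out from the arm's height and the clip's dimensions. I did not measure this directly in the final pose.
- **Grip and contact:** the opening held steady at about 20 mm, which fits the clip being at its stop. Wrist force stayed around 1 N, at noise level, with no sign of touching the card or stand.
- **Bystanders:** my path stayed well above the jar, tin and bowl. I did not measure them again at the end.

**Disagreements:** before the last descent, the rough two-camera check put the jaw centre 2.7 mm off the card's mid-plane, but the wrist view showed it centred. The fixed cameras and the wrist camera also differed by about 2 mm on where the stand is along the card. Both are within the allowed margins.

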